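# Roll a drill core line-up and butt it on in the V-rail

## Task

Continue the run of drill core in the steel V-rail. First put the red marker pen, which lies in the way, into the blue pen tray; then roll the loose core piece along the bench, without picking it up, until its red line faces straight up. Only then lift it and lay it gently in the rail, line still facing up, its end butted up against the piece already there. Leave that piece, the dropper bottle and the loupe undisturbed.

Things in the scene. Friction and masses are not known exactly. Their poses are not given: they have to be found in the camera images.
- core: Loose granite drill core piece lying on the bench: cylinder 54 mm in diameter, 120 mm long, about 0.7 kg; soon stops rolling when let go. Origin at its centre, 27 mm above the bench. Own z runs along the core; own x points out through the red line, a 10 mm wide painted stripe along its length that runs on over both end faces to their centres. Either end may face the rail piece.
- marker: Marker pen lying on the bench beside the core, on the robot's side: 132 mm long, 16 mm in diameter, grey body, red cap with a small clip, 30 g. Origin on its axis at mid-length, 8 mm above the bench; own x along the pen towards the cap, clip on own z.
- tray: Blue open pen tray, fixed: 190 mm (own x) by 70 mm (own y) outside, walls 3 mm thick and 18 mm high, inner floor 3 mm above the bench. Origin at the centre of its underside; own z up.
- rail: Fixed angle-iron V-rail along its own y, 280 mm long: 90 degree V, V bottom 14 mm and top edges 35 mm above the bench, 48 mm wide outside; a 54 mm core in it stands wider than the rail, axis 52 mm above the bench. Origin on the bench under its middle. Stop plate at the +y end, 53 mm high; two feet 86 mm wide, 11 mm high.
- rail_piece: Piece of the same core already in the rail, against the stop plate: 54 mm in diameter, 80 mm long, 0.5 kg, loose. Origin at its centre; own y along the core (as the rail's y), own z up through its red line. The loose core belongs on its -y side.
- dropper: Small amber dropper bottle with white cap standing on the bench in front of the rail: 38 mm in diameter, 75 mm high. Origin at the centre of its underside. Leave it alone.
- core_box: Fixed white core box standing behind the core (away from the robot), parallel to it: 190 mm (own x) by 300 mm (own y), walls 55 mm high, core pieces in it up to 58 mm high. Its origin is not under it but on the bench 145 mm before its front wall, own x pointing to the box.
- loupe: Hand loupe lying flat on the bench beyond an end of the core: steel ring 42 mm in diameter with a yellow handle, 79 mm overall, 14 mm high. Origin at the centre of the ring's underside, handle along own x. Leave it alone.
There are look-alikes about, which are no part of the job. Leave any green look-alike of the core alone. Of the things that look like the marker, take the one that is nearest to the robot's base at the start.

How it is judged:
By the outcome, as a careful person would: the job done as asked, in the order asked, and still so for the second after the job is handed in, with the robot touching nothing.
It also fails if it takes over 66 s, if anything falls off the work surface, if the arm or the gripper's body presses on something with over 40 N, if the wrist force passes 120 N, or if a joint passes its speed limit or range.

## Robot

A 6-joint arm with a two-finger parallel gripper is mounted at the origin on the work surface. World frame = base frame: x ahead of the robot, y to its left, z up, the work surface at z = 0. Lengths are in mm, angles in rad, forces in N, time in s.
With the tool pointing down it reaches from about 275 to 1000 mm from the base axis. Payload 8.4 kg.
Tool frame: the origin (TCP) lies at the very end of the fingers, on their centre line; the grasp point (between the pads) lies 19 mm behind it; z points along the fingers, y is the line along which they close (so a half turn about z gives the same grasp; the last joint's range is limited). The gripper opens to 85 mm and grips with 20 to 120 N. Pads are 22 mm wide; open, the fingers measure 114 mm over their backs; the gripper's body (76 mm by 85 mm) begins 54 mm behind the grasp point. The pads swing forward as they close: fully open they stand 13 mm farther back than shut.
Start: joints at [-1.319, 0.353, 1.633, -0, 1.155, -0.002], TCP at [156.926, -604.981, 231.281] pointing down, gripper open.
Joint ranges: [-2.63, 2.63], [-0.92, 2.1], [0.06, 2.66], [-1.3, 4.44], [0, 2.69], [-3.02, 3.02]. Speed limits (rad/s): [2.22, 2.22, 2.79, 3.14, 3.14, 3.14].

## Interface

Orientations are given as [roll, pitch, yaw] about the fixed x, y, z axes, in that order (R = Rz(yaw) Ry(pitch) Rx(roll)).
In Python, from rig import telemetry, imaging, r gives the robot as it stands. The module is installed in compiled form; this text tells all that it offers.
- The arm moves only by the tool step_arm, never from a script. Its argument "moves" is a list of rows, each a list of 3 entries, a list of its own where there are three numbers: the turn, a rotation vector about the tool's x, y, z scaled (see below), then the shift along the tool's x, y, z scaled (see below), then the opening, from -1 (shut) to 1 (fully open). A call has 1 to 8 rows; each row is the pose to reach, as a shift and turn from the pose commanded when the call began, along the tool's axes at that moment; what a row does not reach only later rows make up. The controller multiplies each number of a shift by 200 mm and each number of a turn by 45 degrees. A row lasts 1/10 s, in which the tool goes at most 50 mm and 8.59 degrees, less where a joint would pass 70% of its speed; a pose out of reach is approached as far as the arm can. A call with a number of a shift or a turn outside -1 to 1 is refused whole. A call with a gripper value outside its range is refused whole. The fingers move at their own pace and stop on an object; "squeeze" is the grip in N (left out, the last holds). Time passes only in rows, so rows that repeat a pose let the fingers close. It gives the time, the measured TCP pose, the force, the opening and the grip force at its end, in the units of the state.
- telemetry.sense(): the state, without advancing time (a new reading comes with each control period).
- imaging.grab_frame(name): name is "scene" or "top"; returns the picture (480x640x3 uint8, red, green, blue); there is no depth.
- imaging.calibration(name): a dict with "fx", "fy", "cx", "cy" (pixels), "cam_to_world" (4x4, takes a point from camera to world coordinates). Camera axes: x right, y up, looking along -z (the intrinsics and any distortion apply to the point x, -y, -z); pixel columns grow to the right and rows downward; lengths in mm; the calibration is good to about 2 mm. A picture is of the moment at which its call begins. calibration takes no time and is no camera call.
- r.sign_off(): hands the job in; it is judged then, once.
Trained networks look in the newest picture that a camera, given by its name, has taken for a name from the list of things; names that differ only in an ending like _2 or _b are one class to them, and where a whole thing is asked for, a point or a joint stands for the part that bears it (a point fixed in the world has none). Each returns a list of dicts, best first, with "conf" (0 to 1); they miss things now and then, are a little off and sometimes report something else, mostly with a low value. They report only what shows in the picture. A call takes as long as a camera call. They do not tell look-alikes from the thing itself.
- imaging.recognise(camera, name): "extent" ([left, top, width, height] in pixels, round what is visible of it).
- imaging.mark_of(camera, name): "xy" ([column, row] in pixels: a listed point, or the origin of a listed thing).
The state is a dict: "clock": time; "qpos": joint angles; "qvel": joint speeds; "joint_efforts": joint torques, N m; "eef_pos": TCP position; "tcp_rot": TCP orientation; "contact_force": force on the tool from outside, world axes, zero at the start; "wrist_torque": the same for the moment, N m; "opening": opening from 0.0 (shut) to 1.0 (fully open); "grasp_force": force on a finger pad.
Only numpy, scipy, OpenCV 4.12 (cv2) and the standard library are available. Lean on these libraries where they do the work, as an engineer would, in place of code of your own. Each camera call takes 0.05 s, during which the arm holds its last target. There are 200 camera calls.

## Working session

There is one attempt and no reset: what is moved stays moved. The work goes in short steps, Python scripts to look and compute and a tool call to move; the robot and the scene stay as the last step left them, time stands still between calls to the robot, and variables do not carry over. Pictures are saved under pics/ and viewed, at most 10 in all, crops included, and the job is handed in when it is done.

Besides the shell and the picture viewer there is one more tool, called after "Call:" as a command line: name --argument value ..., lists and objects as JSON in quotes. step_arm: Moves the arm, as the interface text tells. Its arguments: {"type":"object","properties":{"moves":{"type":"array"},"squeeze":{"type":"number"}},"required":["moves"]}

```bash
mkdir -p pics
cat > h.py <<'E'
import numpy as np, cv2
from rig import telemetry, imaging, r
def save(cam,n):
    im=imaging.grab_frame(cam); cv2.imwrite(f'pics/{n}.png',im[:,:,::-1]); return im
def ray(cam,px,z):
    c=imaging.calibration(cam); T=np.array(c['cam_to_world'])
    d=np.array([(px[0]-c['cx'])/c['fx'],-(px[1]-c['cy'])/c['fy'],-1.])
    d=T[:3,:3]@d; o=T[:3,3]; return o+d*(z-o[2])/d[2]
def proj(cam,p):
    c=imaging.calibration(cam); T=np.array(c['cam_to_world'])
    q=T[:3,:3].T@(np.array(p,float)-T[:3,3]); return np.array([c['cx']+c['fx']*q[0]/-q[2],c['cy']+c['fy']*q[1]/q[2]])
E
python3 - <<'E'
from h import *
for c in ('top','scene'):
    save(c,c+'0'); print(c,{k:(np.round(v,3).tolist()) for k,v in imaging.calibration(c).items()})
for n,z in dict(core=27,marker=8,tray=0,rail=0,rail_piece=52,dropper=0,core_box=0,loupe=0).items():
    for c in ('top','scene'):
        print(c,n,[(round(d['conf'],2),np.round(d['xy']).tolist(),np.round(ray(c,d['xy'],z)[:2]).tolist()) for d in imaging.mark_of(c,n)[:4]])
s=telemetry.sense();print(s)
E
```

```text
top {'fx': 613.419, 'fy': 613.419, 'cx': 317.729, 'cy': 239.893, 'cam_to_world': [[0.022, 0.986, -0.167, 369.508], [-1.0, 0.02, -0.015, 42.833], [-0.011, 0.167, 0.986, 1177.521], [0.0, 0.0, 0.0, 1.0]]}
scene {'fx': 469.837, 'fy': 469.837, 'cx': 327.728, 'cy': 232.813, 'cam_to_world': [[0.6, -0.529, 0.6, 1186.446], [0.8, 0.397, -0.45, -391.01], [-0.0, 0.75, 0.662, 716.74], [0.0, 0.0, 0.0, 1.0]]}
top core [(0.87, [486.0, 227.0], [596.0, -259.0]), (0.86, [427.0, 314.0], [430.0, -147.0])]
scene core [(0.95, [200.0, 318.0], [609.0, -252.0]), (0.59, [206.0, 241.0], [425.0, -150.0]), (0.27, [272.0, 303.0], [658.0, -128.0])]
top marker [(0.89, [370.0, 147.0], [757.0, -39.0]), (0.65, [473.0, 266.0], [524.0, -238.0])]
scene marker [(0.73, [341.0, 320.0], [757.0, -40.0]), (0.67, [196.0, 294.0], [533.0, -228.0])]
top tray [(0.66, [348.0, 298.0], [457.0, -0.0])]
scene tray []
top rail [(0.62, [234.0, 235.0], [576.0, 225.0])]
scene rail [(0.78, [381.0, 222.0], [579.0, 220.0])]
top rail_piece [(0.67, [179.0, 226.0], [581.0, 321.0])]
scene rail_piece [(0.77, [419.0, 191.0], [594.0, 324.0]), (0.41, [
[... 392 characters left out ...]
5.0])]
{'clock': 0.9, 'qpos': array([-1.31938293e+00,  3.53036709e-01,  1.63341054e+00,  9.59732682e-06,
        1.15517547e+00, -2.43740275e-03]), 'qvel': array([ 0.0008241 , -0.00138392, -0.00114635,  0.00079925, -0.00066874,
       -0.00086656]), 'joint_efforts': array([ 1.58851111e-03, -6.05161357e+01, -3.42439806e+01,  1.61193145e-05,
        6.37091216e-04,  1.41679138e-05]), 'eef_pos': array([ 156.93906856, -604.97751634,  231.25350682]), 'tcp_rot': array([-3.14156261e+00, -8.85339855e-06,  2.53846924e-01]), 'contact_force': array([ 0.35040521, -0.60612407, -0.34519344]), 'wrist_torque': array([ 0.00327362, -0.00871146, -0.0120163 ]), 'grasp_force': 0.0, 'opening': 0.9967853379442867}
```

View pics/top0.png

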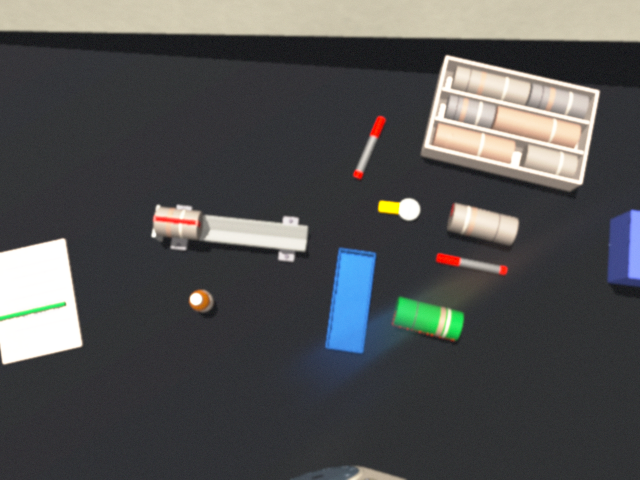

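View pics/scene0.png

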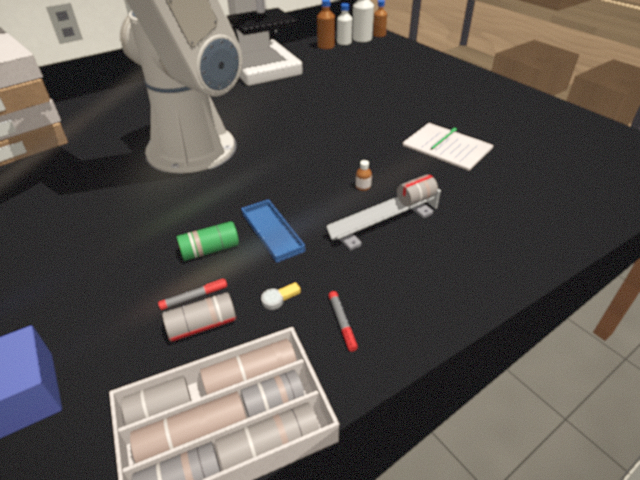

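The top view shows two marker candidates, at (472,264) and (370,147); the one at (472,264), beside the core on the robot's side, is nearest the base, so I choose it. For the core, the granite piece at (483,225) is right and the green one at (428,318) is a look-alike. The red line shows low on the box side of the core in the scene view (200,330).

Run:
```python
from h import *
t=cv2.imread('pics/top0.png'); s=cv2.imread('pics/scene0.png')
a=cv2.resize(t[195:285,425:525],(500,450),interpolation=cv2.INTER_CUBIC)
b=cv2.resize(s[270:350,150:245],(300,253),interpolation=cv2.INTER_CUBIC)
b=cv2.resize(b,(300,450)) if 0 else cv2.copyMakeBorder(b,0,197,0,0,cv2.BORDER_CONSTANT)
cv2.imwrite('pics/crop0.png',np.hstack([a,b]))
# marker: red+grey pixels in top crop; axis fit
def mask(im,box,f):
    x0,y0,x1,y1=box; c=im[y0:y1,x0:x1].astype(int); ys,xs=np.nonzero(f(c)); return np.c_[xs+x0,ys+y0]
br=lambda c:c.max(2)>75
def rect(cam,im,box,z,f=br):
    p=mask(im,box,f); w=np.array([ray(cam,q,z)[:2] for q in p]).astype(np.float32)
    r_=cv2.minAreaRect(w); (cx,cy),(w1,h1),an=r_
    if w1<h1: an+=90;w1,h1=h1,w1
    return np.round([cx,cy,w1,h1,an%180],1)
print('marker',rect('top',t,(432,250,512,278),8))
print('core',rect('top',t,(445,198,522,248),40))
print('tray',rect('top',t,(322,245,380,357),10,lambda c:(c[:,:,0]>90)&(c[:,:,0]>c[:,:,2]*1.5)))
print('railpiece',rect('top',t,(152,203,205,240),52,lambda c:c.max(2)>75))
print('rail',rect('top',t,(200,215,310,253),35,lambda c:c.max(2)>75))
for c,im in(('top',t),('scene',s)):
  for bx in ([(432,250,512,278),(445,198,522,248)] if c=='top' else [(150,275,235,345)]):
    p=mask(im,bx,lambda c:(c[:,:,2]>100)&(c[:,:,2]>2*c[:,:,1])); print(c,bx,len(p),p.mean(0) if len(p) else '',p.min(0),p.max(0))
```

```text
marker [ 518.6 -233.3  141.5   40.9   80.4]
core [ 600.3 -250.7  132.7   58.6   77.7]Traceback (most recent call last):
  File "<stdin>", line 18, in <module>
  File "<stdin>", line 12, in rect
  File "h.py", line 6, in ray
    c=imaging.calibration(cam); T=np.array(c['cam_to_world'])
ValueError: time passes only in moves, steps and waits
```

View pics/crop0.png

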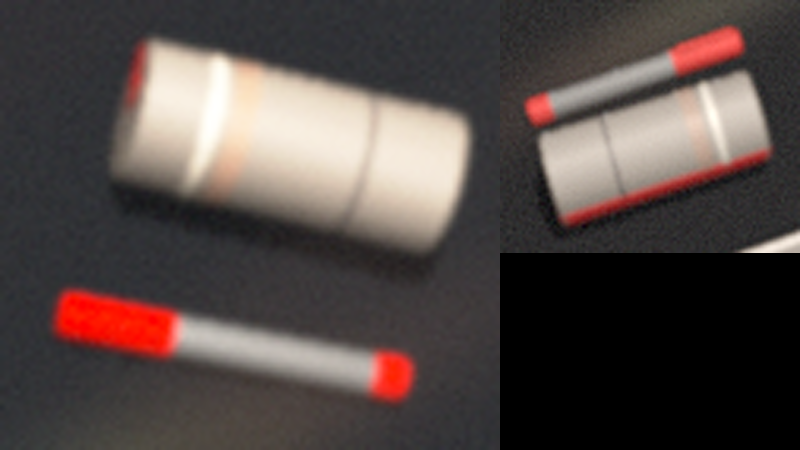

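The crop confirms the choice: granite core with the red line low on the box side and on the upper-left part of its +y end face at about (451,208) in the top view, marker cap towards +y at (448,259). Now fit the geometry.

```bash
cat > h.py <<'E'
import numpy as np, cv2
from scipy.optimize import minimize
from rig import telemetry, imaging, r
CAL={c:imaging.calibration(c) for c in('top','scene')}
def save(cam,n):
    im=imaging.grab_frame(cam)[:,:,::-1].copy(); cv2.imwrite(f'pics/{n}.png',im); return im
def ray(cam,px,z):
    c=CAL[cam]; T=np.array(c['cam_to_world']); px=np.atleast_2d(px).astype(float)
    d=np.c_[(px[:,0]-c['cx'])/c['fx'],-(px[:,1]-c['cy'])/c['fy'],-np.ones(len(px))]@T[:3,:3].T
    o=T[:3,3]; return o+d*((z-o[2])/d[:,2])[:,None]
def proj(cam,p):
    c=CAL[cam]; T=np.array(c['cam_to_world']); q=(np.atleast_2d(p)-T[:3,3])@T[:3,:3]
    return np.c_[c['cx']-c['fx']*q[:,0]/q[:,2],c['cy']+c['fy']*q[:,1]/q[:,2]]
A=np.linspace(0,2*np.pi,60)
def cyl(x,y,yaw,z,R,L,a=A):   # yaw of axis
    u=np.array([np.cos(yaw),np.sin(yaw),0]); v=np.array([np.sin(yaw),-np.cos(yaw),0]) # v ~ +x when yaw~90deg
    ring=np.cos(a)[:,None]*v*R+np.sin(a)[:,None]*np.array([0,0,R])
    c=np.array([x,y,z]); return np.r_[c+u*L/2+ring,c-u*L/2+ring]
def bright(im,t=75): return (cv2.GaussianBlur(im,(3,3),0).max(2)>t).astype(np.uint8)
def near(m,box):
    k=np.zeros_like(m); x0,y0,x1,y1=box; k[y0:y1,x0:x1]=m[y0:y1,x0:x1]
    n,l,s,_=cv2.connectedComponentsWithStats(k); return (l==1+np.argmax(s[1:,4])).astype(np.uint8)
def fit(masks,x0,z,R,L):
    def cost(p):
        e=0
        for cam,m in masks.items():
            h=cv2.convexHull(proj(cam,cyl(p[0],p[1],p[2]/100,z,R,L)).astype(np.float32))
            k=np.zeros((960*2,1280*2),np.uint8)[:1920,:2560]
            cv2.fillConvexPoly(k,np.round(h*16*4+1.5*16).astype(np.int32),1,shift=4)
            M=cv2.resize(m,(2560,1920),interpolation=cv2.INTER_NEAREST)
            e+=(k!=M).sum()/M.sum()
        return e
    q=minimize(cost,x0,method='Nelder-Mead',options=dict(initial_simplex=[x0]+[np.array(x0)+d for d in np.eye(3)*6],maxiter=120,xatol=.1,fatol=1e-4))
    return np.round(q.x,2).tolist(),round(q.fun,3)
def reds(im,box,s=1.8):
    x0,y0,x1,y1=box; c=im[y0:y1,x0:x1].astype(int); ys,xs=np.nonzero((c[:,:,2]>70)&(c[:,:,2]>s*c[:,:,1])); return np.c_[xs+x0,ys+y0]
E
python3 - <<'E'
from h import *
t=cv2.imread('pics/top0.png'); s=cv2.imread('pics/scene0.png')
T,S=bright(t),bright(s)
mt=near(T,(445,198,522,248)); ms=near(S,(160,291,238,342))
print('core top',fit({'top':mt},[600,-252,140],27,27,120))
print('core scene',fit({'scene':ms},[600,-252,140],27,27,120))
core,_=fit({'top':mt,'scene':ms},[600,-252,140],27,27,120); print('both',core)
print('marker',fit({'top':near(T,(432,250,512,278))},[526,-236,140],8,8,132))
print('piece',fit({'top':near(T,(150,207,200,240))},[581,322,157],52,27,80), 'mask ok?')
b=((t[:,:,0]>90)&(t[:,:,0]>t[:,:,2]*1.5)).astype(np.uint8); k=near(b,(322,245,380,357))
w=ray('top',np.argwhere(k)[:,::-1],9)[:,:2].astype(np.float32); print('tray',cv2.minAreaRect(w))
p=np.array([[205,215],[306,228],[304,252],[200,242]]);print('rail corners',np.round(ray('top',p,35)[:,:2]).tolist())
k=near(bright(t,60),(203,212,310,256));w=ray('top',np.argwhere(k)[:,::-1],35)[:,:2].astype(np.float32); print('rail',cv2.minAreaRect(w))
rp=reds(t,(152,208,202,234));q=ray('top',rp,79)[:,:2];print('railred',q.mean(0),np.polyfit(q[:,1],q[:,0],1),q.min(0),q.max(0))
rs=reds(s,(160,300,240,345)); x,y,yw=core
for d in range(-50,21,5):
    a=np.radians(d)+np.linspace(-5/27,5/27,5)
    P=cyl(x,y,yw/100,27,27,120,a).reshape(2,-1,3); g=np.linspace(0,1,40)[:,None,None]; P=(P[0]*g+P[1]*(1-g)).reshape(-1,3)
    pr=proj('scene',P).mean(0); print(d,pr.round(1),end=' | ')
print('\nobs red',rs.mean(0),len(rs))
rt=reds(t,(445,198,460,230));print('top end red',rt.mean(0),len(rt))
u=np.array([np.cos(yw/100),np.sin(yw/100),0]);v=np.array([u[1],-u[0],0])
for d in range(-30,41,10):
    g=np.linspace(2,27,10)[:,None];a=np.radians(d);print(d,proj('top',np.array([x,y,27])+60*u+g*(np.cos(a)*v+np.sin(a)*np.array([0,0,1]))).mean(0).round(1),end=' ')
E
```

```text
core top ([603.15, -253.09, 133.38], np.float64(0.061))
core scene ([603.37, -251.8, 133.07], np.float64(0.238))
both [603.76, -252.22, 134.36]
marker ([527.14, -232.94, 138.96], np.float64(0.282))
piece ([587.46, 326.41, 153.16], np.float64(0.124)) mask ok?
tray ((448.99462890625, -17.07514190673828), (102.81436157226562, 203.17124938964844), 82.860107421875)
rail corners [[607.0, 276.0], [586.0, 83.0], [539.0, 86.0], [554.0, 283.0]]
rail ((571.9448852539062, 178.56585693359375), (79.10160064697266, 202.8752899169922), 0.3790958821773529)
railred [586.16662597 319.15193103] [1.01215371e-01 5.53863545e+02] [576.89030101 275.50827496] [592.48373382 358.91824498]
-50 [202.6 329.8] | -45 [202.7 329.9] | -40 [202.7 330. ] | -35 [202.7 330. ] | -30 [202.7 329.8] | -25 [202.6 329.6] | -20 [202.5 329.2] | -15 [202.4 328.7] | -10 [202.2 328.2] | -5 [202.  327.5] | 0 [201.8 326.8] | 5 [201.6 325.9] | 10 [201.3 325. ] | 15 [201. 324.] | 20 [200.7 323. ] | 
obs red [193.65048544 324.71197411] 309
top end red [451.77272727 208.36363636] 22
-30 [451.9 209.9] -20 [452.3 209.1] -10 [452.6 208.5] 0 [452.9 208.1] 10 [453.2 208. ] 20 [453.4 208. ] 30 [453.5 208.3] 40 [453.6 208.8]
```

```bash
cat >> h.py <<'E'
from scipy.spatial.transform import Rotation as Ro
def down(yaw,tilt=0): # yaw deg of tool x; tilt deg about tool x
    return Ro.from_euler('z',yaw,degrees=True)*Ro.from_euler('x',180,degrees=True)*Ro.from_euler('x',tilt,degrees=True)
def go(p,yaw,tilt=0,frm=None):
    s=telemetry.sense(); p0,R0=(s['eef_pos'],Ro.from_euler('xyz',s['tcp_rot'])) if frm is None else (np.array(frm[0],float),down(*frm[1:]))
    sh=R0.inv().apply(np.array(p,float)-p0)/200; tu=np.degrees((R0.inv()*down(yaw,tilt)).as_rotvec())/45
    print('turn',tu.round(3).tolist(),'shift',sh.round(3).tolist(),'| at',p0.round(1).tolist(),'t',round(s['clock'],2),'open',round(s['opening'],3),'F',np.round(s['contact_force'],1).tolist())
E
python3 - <<'E'
from h import *
t=cv2.imread('pics/top0.png')
c=ray('top',[[340,249],[375,252],[363,352],[327,349]],18)[:,:2]; print(c.round().tolist(),c.mean(0)); d=(c[0]+c[1]-c[2]-c[3]); print('tray yaw',np.degrees(np.arctan2(d[1],d[0])))
for b in ((432,250,462,272),(495,262,512,276)):
    q=reds(t,b); print(ray('top',q,8)[:,:2].mean(0), ray('top',q,8)[:,:2].min(0),ray('top',q,8)[:,:2].max(0))
print('boxwall',ray('top',[[425,155],[583,187]],55).round().tolist())
go([470,-330,150],59.5)
go([527,-234,100],79.6,0,([470,-330,150],59.5))
E
```

```text
[[549.0, 18.0], [545.0, -49.0], [356.0, -28.0], [360.0, 39.0]] [452.71854862  -5.36708935]
tray yaw -6.365350074252934
[ 535.03029209 -189.07880248] [ 522.24798112 -213.15454559] [ 548.88963159 -165.20195359]
[ 516.55241794 -294.81550993] [ 506.90256696 -302.48746656] [ 526.30562117 -286.87923944]
boxwall [[727.0, -140.0, 55.0], [670.0, -435.0, 55.0]]
turn [-0.0, -0.0, -0.999] shift [1.86, -0.938, 0.406] | at [156.9, -605.0, 231.3] t 0.9 open 0.997 F [0.4, -0.6, -0.3]
turn [0.0, 0.0, -0.447] shift [0.558, 0.002, 0.25] | at [470.0, -330.0, 150.0] t 0.9 open 0.997 F [0.4, -0.6, -0.3]
```

Call:
step_arm --moves '[[[0,0,-0.5],[0.9,-0.5,0.2],1],[[0,0,-0.5],[0.9,-0.5,0.2],1],[[0,0,-0.5],[0.9,-0.5,0.2],1],[[0,0,-0.5],[0.9,-0.5,0.2],1],[[0,0,-0.5],[0.9,-0.5,0.2],1],[[0,0,-0.5],[0.9,-0.5,0.2],1]]'

```text
clock: 1.5
eef_pos: [307.0, -461.9, 191.1]
tcp_rot: [-3.141, 0.0, 0.649]
contact_force: [-1.0, -0.9, 0.5]
opening: 0.999
grasp_force: 0.0
```

Run:
```python
from h import *
go([527,-234,60],80)
```

```text
turn [-0.001, -0.0, -0.951] shift [1.565, -0.242, 0.656] | at [307.0, -461.9, 191.1] t 1.5 open 0.999 F [-1.0, -0.9, 0.5]
```

Call:
step_arm --moves '[[[0,0,-0.6],[0.95,-0.15,0.3],-0.3],[[0,0,-0.6],[0.95,-0.15,0.3],-0.3],[[0,0,-0.6],[0.95,-0.15,0.3],-0.3],[[0,0,-0.6],[0.95,-0.15,0.3],-0.3],[[0,0,-0.6],[0.95,-0.15,0.3],-0.3],[[0,0,-0.6],[0.95,-0.15,0.3],-0.3]]'

```text
clock: 2.1
eef_pos: [439.8, -325.2, 131.2]
tcp_rot: [-3.141, 0.001, 1.119]
contact_force: [-0.5, -1.4, 0.3]
opening: 0.354
grasp_force: 0.0
```

Run:
```python
from h import *
go([527,-234,50],80)
```

```text
turn [-0.0, 0.001, -0.353] shift [0.601, 0.193, 0.406] | at [439.8, -325.2, 131.2] t 2.1 open 0.354 F [-0.5, -1.4, 0.3]
```

Call:
step_arm --moves '[[[0,0,-0.353],[0.601,0.193,0.15],-0.3],[[0,0,-0.353],[0.601,0.193,0.3],-0.3],[[0,0,-0.353],[0.601,0.193,0.4],-0.3],[[0,0,-0.353],[0.601,0.193,0.4],-0.3],[[0,0,-0.353],[0.601,0.193,0.4],-0.3]]'

```text
clock: 2.6
eef_pos: [526.2, -234.7, 50.7]
tcp_rot: [-3.14, 0.0, 1.394]
contact_force: [-0.8, -0.4, -0.5]
opening: 0.351
grasp_force: 0.0
```

Run:
```python
from h import *
go([527,-234,5],80)
im=save('scene','s1'); t=save('top','t1')
a=im[210:370,110:310]; cv2.imwrite('pics/c1.png',cv2.resize(a,(750,600),interpolation=cv2.INTER_CUBIC))
```

```text
turn [-0.002, 0.0, -0.002] shift [0.004, 0.004, 0.229] | at [526.2, -234.7, 50.7] t 2.6 open 0.351 F [-0.8, -0.4, -0.5]
```

View pics/c1.png

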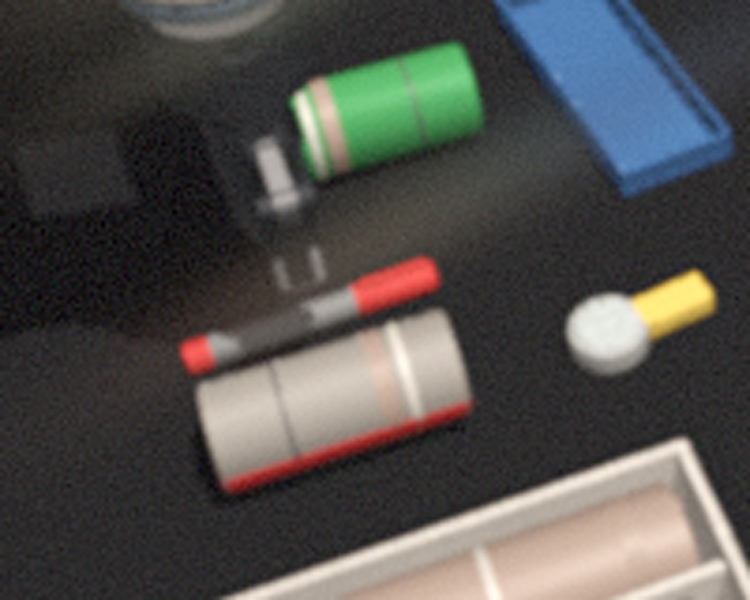

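The crop shows the fingers just above the marker's middle at crop (300,270), and the red line along the box-side lower edge of the core at crop (350,445).

Call:
step_arm --moves '[[[0,0,0],[0,0,0.12],-0.3],[[0,0,0],[0,0,0.225],-0.3],[[0,0,0],[0,0,0.225],-0.3],[[0,0,0],[0,0,0.225],-1],[[0,0,0],[0,0,0.225],-1],[[0,0,0],[0,0,0.225],-1],[[0,0,0],[0,0,0.225],-1]]' --squeeze 25

```text
clock: 3.4
eef_pos: [527.7, -234.1, 7.6]
tcp_rot: [3.14, 0.001, 1.395]
contact_force: [-1.5, -1.9, 7.4]
opening: 0.169
grasp_force: 25.8
```

Call:
step_arm --moves '[[[0,0,0],[0,0,-0.2],-1],[[0,0,0],[0,0,-0.4],-1],[[0,0,0],[0,0,-0.4],-1]]'

```text
clock: 3.7
eef_pos: [530.3, -234.8, 91.6]
tcp_rot: [3.133, 0.002, 1.395]
contact_force: [1.2, -0.1, 0.6]
opening: 0.171
grasp_force: 25.2
```

Run:
```python
from h import *
s=telemetry.sense(); y=np.degrees(s['tcp_rot'][2])
go([470,-100,90],y-45)
go([453,-5,60],-6.4,0,([470,-100,90],y-45))
```

```text
turn [0.011, -0.002, 1.0] shift [0.611, -0.415, 0.003] | at [530.3, -234.8, 91.6] t 3.7 open 0.171 F [1.2, -0.1, 0.6]
turn [0.0, -0.0, 0.918] shift [0.202, -0.438, 0.15] | at [470.0, -100.0, 90.0] t 3.7 open 0.171 F [1.2, -0.1, 0.6]
```

Call:
step_arm --moves '[[[0,0,0.2],[0.15,-0.1,0],-1],[[0,0,0.4],[0.3,-0.2,0],-1],[[0,0,0.6],[0.45,-0.3,0],-1],[[0,0,0.8],[0.6,-0.4,0],-1],[[0.01,0,1],[0.61,-0.415,0],-1],[[0.01,0,1],[0.61,-0.415,0],-1]]'

```text
clock: 4.3
eef_pos: [465.7, -97.5, 86.2]
tcp_rot: [-3.134, 0.003, 0.606]
contact_force: [0.4, -0.1, 0.3]
opening: 0.171
grasp_force: 25.2
```

Run:
```python
from h import *
go([453,-5,60],-6.4)
```

```text
turn [-0.008, 0.008, 0.914] shift [0.212, -0.415, 0.134] | at [465.7, -97.5, 86.2] t 4.3 open 0.171 F [0.4, -0.1, 0.3]
```

Call:
step_arm --moves '[[[0,0,0.2],[0.05,-0.1,0],-1],[[0,0,0.4],[0.1,-0.2,0],-1],[[0,0,0.6],[0.15,-0.3,0.05],-1],[[0,0,0.8],[0.2,-0.415,0.1],-1],[[-0.008,0.008,0.914],[0.212,-0.415,0.13],-1],[[-0.008,0.008,0.914],[0.212,-0.415,0.13],-1],[[-0.008,0.008,0.914],[0.212,-0.415,0.13],-1]]'

```text
clock: 5.0
eef_pos: [453.6, -6.4, 60.8]
tcp_rot: [3.141, -0.001, -0.104]
contact_force: [0.2, 0.1, 0.1]
opening: 0.172
grasp_force: 25.2
```

Run:
```python
from h import *
go([453,-5,10],-6.4)
t=save('top','t2'); s=save('scene','s2')
print(len(reds(t,(325,240,380,355))), [ray('top',reds(t,b),50)[:,:2].mean(0).round(1).tolist() for b in [(325,230,400,290),(325,310,380,360)] if len(reds(t,b))])
cv2.imwrite('pics/c2.png',np.hstack([cv2.resize(t[225:365,300:400],(400,560)),cv2.resize(s[180:280,220:320],(400,400))[:560] if 0 else cv2.copyMakeBorder(cv2.resize(s[180:280,220:320],(400,400)),0,160,0,0,cv2.BORDER_CONSTANT)]))
```

```text
turn [0.0, -0.001, 0.01] shift [-0.004, -0.007, 0.254] | at [453.6, -6.4, 60.8] t 5.0 open 0.172 F [0.2, 0.1, 0.1]
2 [[400.9, 4.1]]
```

View pics/c2.png

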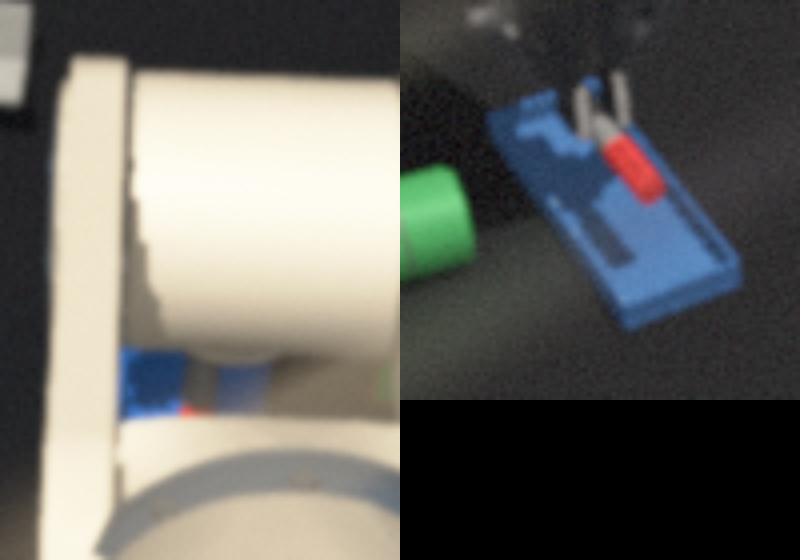

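Marker hangs over the middle of the tray (crop (635,170) is its cap). Lower and release.

Call:
step_arm --moves '[[[0,0,0.01],[0,0,0.15],-1],[[0,0,0.01],[0,0,0.23],-1],[[0,0,0.01],[0,0,0.245],-1],[[0,0,0.01],[0,0,0.245],-1],[[0,0,0.01],[0,0,0.245],-0.4],[[0,0,0.01],[0,0,0.245],-0.4],[[0,0,0.01],[0,0,0.1],-0.4],[[0,0,0.01],[0,0,-0.2],-0.4]]'

```text
clock: 5.9
eef_pos: [451.8, -6.3, 90.1]
tcp_rot: [3.141, 0.004, -0.116]
contact_force: [1.9, 0.3, 0.5]
opening: 0.296
grasp_force: 0.0
```

Run:
```python
from h import *
th=np.radians(76.8); v=np.array([np.sin(th),-np.cos(th)])
p=np.array([603.5,-252.5])
go([*p,150],76.8)
```

```text
turn [-0.003, 0.004, -1.854] shift [0.895, 1.135, -0.302] | at [451.8, -6.3, 90.1] t 5.9 open 0.296 F [1.9, 0.3, 0.5]
```

Call:
step_arm --moves '[[[0,0,-0.2],[0,0,-0.25],1],[[0,0,-0.4],[0.2,0.2,-0.3],1],[[0,0,-0.6],[0.45,0.5,-0.3],1],[[0,0,-0.8],[0.6,0.7,-0.3],1],[[0,0,-1],[0.7,0.85,-0.3],1],[[0,0,-1],[0.8,1,-0.3],1]]'

```text
clock: 6.5
eef_pos: [585.5, -216.2, 152.1]
tcp_rot: [3.139, -0.002, 0.675]
contact_force: [1.3, 0.2, -0.3]
opening: 1.002
grasp_force: 0.0
```

Run:
```python
from h import *
im=save('scene','s3'); t=save('top','t3')
go([603.5,-252.5,150],76.8)
b=reds(im,(220,190,320,270)); print('marker red in scene',ray('scene',b,11)[:,:2].mean(0).round(), len(b))
x,y,yw=603.5,-252.5,1.34
# stripe angle by overlap in the scene view
def stripe(cam,im,box,x,y,yw,z=27,hid=None):
    x0,y0,x1,y1=box; c=im.astype(int); red=((c[:,:,2]>60)&(c[:,:,2]>1.6*c[:,:,1]))
    m=np.zeros(red.shape,bool); m[y0:y1,x0:x1]=red[y0:y1,x0:x1]
    print(cam,'red px',m.sum(), np.argwhere(m)[:,::-1].mean(0) if m.any() else '')
    o=np.array(CAL[cam]['cam_to_world'])[:3,3]
    u=np.array([np.cos(yw),np.sin(yw),0]);v=np.array([u[1],-u[0],0]);k=np.array([0,0,1.])
    for d in range(-60,61,10):
        n=0;img=np.zeros(red.shape,np.uint8);P=[]
        for a in np.radians(d)+np.linspace(-5/27,5/27,15):
            nn=np.cos(a)*v+np.sin(a)*k; q=np.array([x,y,z])+27*nn+np.linspace(-60,60,200)[:,None]*u
            q=q[((o-q)@nn)>0]
            if len(q): P.append(proj(cam,q))
        if not P: print(d,0,end=' | ');continue
        P=np.round(np.vstack(P)).astype(int); img[P[:,1],P[:,0]]=1
        print(d,img.sum(),round((img.astype(bool)&m).sum()/(img.astype(bool)|m).sum(),2),end=' | ')
    print()
stripe('scene',im,(160,305,240,345),x,y,yw)
```

```text
turn [0.008, -0.0, -0.856] shift [-0.039, 0.179, 0.011] | at [587.4, -219.5, 152.1] t 6.6 open 1.0 F [0.9, -0.1, 0.6]
marker red in scene [483. -10.] 141
scene red px 292 [201.59931507 329.32534247]
-60 0 | -50 0 | -40 96 0.32 | -30 146 0.49 | -20 209 0.7 | -10 271 0.56 | 0 333 0.26 | 10 385 0.05 | 20 426 0.0 | 30 457 0.0 | 40 475 0.0 | 50 477 0.0 | 60 469 0.0 |
```

```bash
cat >> h.py <<'E'
def straddle(axis,yaw,tilt,o):  # TCP so that tool point o lies on axis
    return np.array(axis,float)-down(yaw,tilt).apply(o)
E
python3 - <<'E'
from h import *
p=straddle([603.5,-252.5,27],76.8,18,[0,4,-19]);print(p)
a=p+[0,0,75]; go(a,76.8,18); go(p,76.8,18,(a,76.8,18))
v=np.array([.9736,-.2284,0]);go(p-v*100,76.8,18,(p,76.8,18))
E
```

```text
[ 594.08008966 -250.29057998   10.16599417]
turn [0.393, -0.135, -0.849] shift [-0.07, 0.14, 0.335] | at [587.4, -219.5, 152.1] t 6.6 open 1.0 F [0.9, -0.1, 0.6]
turn [0.0, 0.0, 0.0] shift [-0.0, 0.116, 0.357] | at [594.1, -250.3, 85.2] t 6.6 open 1.0 F [0.9, -0.1, 0.6]
turn [0.0, 0.0, 0.0] shift [0.0, -0.476, 0.155] | at [594.1, -250.3, 10.2] t 6.6 open 1.0 F [0.9, -0.1, 0.6]
```

Call:
step_arm --moves '[[[0,0,-0.3],[-0.07,0.14,0.1],1],[[0.1,-0.05,-0.5],[-0.07,0.14,0.1],1],[[0.25,-0.1,-0.7],[-0.07,0.14,0.15],1],[[0.393,-0.135,-0.849],[-0.07,0.14,0.3],1],[[0.393,-0.135,-0.849],[-0.07,0.14,0.335],1],[[0.393,-0.135,-0.849],[-0.07,0.14,0.335],1],[[0.393,-0.135,-0.849],[-0.07,0.14,0.335],1]]'

```text
clock: 7.3
eef_pos: [591.2, -244.6, 83.9]
tcp_rot: [-2.824, -0.001, 1.34]
contact_force: [-0.4, -0.3, -0.3]
opening: 0.999
grasp_force: 0.0
```

Run:
```python
from h import *
p=straddle([603.5,-252.5,27],76.8,18,[0,4,-19])
go(p,76.8,18)
```

```text
turn [-0.005, -0.002, -0.0] shift [-0.025, 0.135, 0.344] | at [591.2, -244.6, 83.9] t 7.3 open 0.999 F [-0.4, -0.3, -0.3]
```

Call:
step_arm --moves '[[[0,0,0],[-0.025,0.06,0.1],1],[[0,0,0],[-0.025,0.09,0.2],1],[[0,0,0],[-0.025,0.12,0.3],1],[[0,0,0],[-0.025,0.135,0.344],1],[[0,0,0],[-0.025,0.135,0.344],1]]'

```text
clock: 7.8
eef_pos: [593.0, -250.3, 10.3]
tcp_rot: [-2.822, -0.001, 1.34]
contact_force: [0.3, -0.1, 0.9]
opening: 1.003
grasp_force: 0.0
```

Call:
step_arm --moves '[[[0,0,0],[0,-0.028,0.009],1],[[0,0,0],[0,-0.057,0.018],1],[[0,0,0],[0,-0.085,0.028],1],[[0,0,0],[0,-0.114,0.037],1],[[0,0,0],[0,-0.133,0.043],1],[[0,0,0],[0,-0.143,0.0465],1],[[0,0,0],[0,-0.143,0.0465],1],[[0,0,0],[0,-0.143,0.0465],1]]'

```text
clock: 8.6
eef_pos: [564.5, -243.7, 10.2]
tcp_rot: [-2.822, -0.002, 1.342]
contact_force: [-0.3, -0.4, -0.3]
opening: 1.005
grasp_force: 0.0
```

```bash
cat >> h.py <<'E'
def stripe(cam,im,box,x,y,yw,z=27,rng=range(-40,131,10)):
    x0,y0,x1,y1=box; c=im.astype(int); red=((c[:,:,2]>60)&(c[:,:,2]>1.6*c[:,:,1]))
    m=np.zeros(red.shape,bool); m[y0:y1,x0:x1]=red[y0:y1,x0:x1]
    o=np.array(CAL[cam]['cam_to_world'])[:3,3]; u=np.array([np.cos(yw),np.sin(yw),0]);v=np.array([u[1],-u[0],0]);k=np.array([0,0,1.])
    out=[]
    for d in rng:
        P=[];img=np.zeros(red.shape,np.uint8)
        for a in np.radians(d)+np.linspace(-5/27,5/27,15):
            nn=np.cos(a)*v+np.sin(a)*k; q=np.array([x,y,z])+27*nn+np.linspace(-60,60,200)[:,None]*u
            q=q[((o-q)@nn)>0]
            if len(q): P.append(proj(cam,q))
        if P:
            P=np.round(np.vstack(P)).astype(int); img[P[:,1],P[:,0]]=1; out.append((round(float((img.astype(bool)&m).sum()/(img.astype(bool)|m).sum()),2),d))
    print(cam,'red',m.sum(),'best',sorted(out)[::-1][:4])
E
python3 - <<'E'
from h import *
s=telemetry.sense(); print(s['eef_pos'],s['contact_force'])
im=save('scene','s4'); t=save('top','t4')
v=np.array([.9736,-.2284])
c=np.array([603.5,-252.5])-v*18
stripe('scene',im,(140,270,245,345),*c,1.34)
cv2.imwrite('pics/c4.png',np.hstack([cv2.resize(im[255:355,140:260],(480,400)),cv2.resize(t[190:290,430:530],(300,400)) if 0 else cv2.resize(t[190:290,440:520],(320,400))]))
E
```

```text
[ 564.48932587 -243.74477148   10.24998596] [-0.28962984 -0.38415735 -0.25852156]
scene red 305 best [(0.56, 60), (0.49, 70), (0.21, 50), (0.18, 80)]
```

View pics/c4.png

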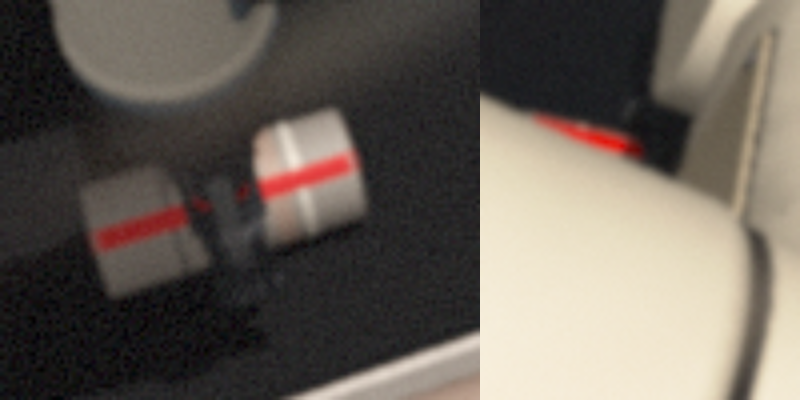

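The core rolled well; the red line now sits near the top at scene crop (230,200). Position and angle together, assuming rolling without slip:

Run:
```python
from h import *
im=cv2.imread('pics/s4.png'); v=np.array([.9736,-.2284])
im2=save('scene','s5'); print(np.abs(im2.astype(int)-im).max())
for a in range(30,90,5):
    c=np.array([603.5,-252.5])-v*27*np.radians(a+17)
    print(a,c.round(1),end=' '); stripe('scene',im2,(140,270,245,345),*c,1.34,rng=[a])
g=bright(im2,75); print(fit({'scene':near(cv2.morphologyEx(g[:, :],cv2.MORPH_CLOSE,np.ones((15,15))),(150,278,237,335))},[575,-246,134],27,27,120))
```

```text
81
30 [ 581.9 -247.4] scene red 303 best [(0.0, 30)]
35 [ 579.6 -246.9] scene red 303 best [(0.01, 35)]
40 [ 577.3 -246.4] scene red 303 best [(0.19, 40)]
45 [ 575.1 -245.8] scene red 303 best [(0.49, 45)]
50 [ 572.8 -245.3] scene red 303 best [(0.63, 50)]
55 [ 570.5 -244.8] scene red 303 best [(0.3, 55)]
60 [ 568.2 -244.2] scene red 303 best [(0.06, 60)]
65 [ 565.9 -243.7] scene red 303 best [(0.0, 65)]
70 [ 563.6 -243.1] scene red 303 best [(0.0, 70)]
75 [ 561.3 -242.6] scene red 303 best [(0.0, 75)]
80 [ 559.  -242.1] scene red 303 best [(0.0, 80)]
85 [ 556.7 -241.5] scene red 303 best [(0.0, 85)]
([572.83, -243.12, 136.51], np.float64(0.388))
```

Call:
step_arm --moves '[[[0,0,0],[0,-0.024,0.008],1],[[0,0,0],[0,-0.043,0.014],1],[[0,0,0],[0,-0.052,0.017],1],[[0,0,0],[0,-0.06,0.0195],1],[[0,0,0],[0,-0.068,0.022],1],[[0,0,0],[0,-0.076,0.0247],1],[[0,0,0],[0,-0.084,0.0273],1],[[0,0,0],[0,-0.084,0.0273],1]]'

```text
clock: 9.55
eef_pos: [546.8, -239.6, 10.3]
tcp_rot: [-2.822, -0.002, 1.342]
contact_force: [-0.6, 0.0, 0.3]
opening: 1.0
grasp_force: 0.0
```

Call:
step_arm --moves '[[[0,0,0],[0,-0.008,0.0026],1],[[0,0,0],[0,-0.016,0.005],1],[[0,0,0],[0,-0.024,0.008],1],[[0,0,0],[0,-0.024,0.008],1],[[0,0,0],[0,-0.024,0.008],1]]'

```text
clock: 10.05
eef_pos: [542.1, -238.5, 10.3]
tcp_rot: [-2.822, -0.002, 1.342]
contact_force: [-0.3, -0.1, 0.5]
opening: 1.006
grasp_force: 0.0
```

```bash
cat > ang.py <<'E'
from h import *
import sys
im=save('scene','s'+sys.argv[1]); s=telemetry.sense(); print(s['eef_pos'].round(1),s['contact_force'].round(1),s['clock'])
v=np.array([.9736,-.2284])
for a in range(int(sys.argv[2]),int(sys.argv[3]),3):
    c=np.array([603.5,-252.5])-v*27*np.radians(a+17)
    print(a,c.round(1),end=' '); stripe('scene',im,(130,240,245,345),*c,1.34,rng=[a])
E
python3 ang.py 6 46 111
```

```text
[ 542.3 -238.5   10.4] [-0.2 -0.1 -0.1] 10.1
46 [ 574.6 -245.7] scene red 253 best [(0.0, 46)]
49 [ 573.2 -245.4] scene red 253 best [(0.0, 49)]
52 [ 571.8 -245.1] scene red 253 best [(0.0, 52)]
55 [ 570.5 -244.8] scene red 253 best [(0.0, 55)]
58 [ 569.1 -244.4] scene red 253 best [(0.0, 58)]
61 [ 567.7 -244.1] scene red 253 best [(0.03, 61)]
64 [ 566.3 -243.8] scene red 253 best [(0.15, 64)]
67 [ 565.  -243.5] scene red 253 best [(0.29, 67)]
70 [ 563.6 -243.1] scene red 253 best [(0.47, 70)]
73 [ 562.2 -242.8] scene red 253 best [(0.62, 73)]
76 [ 560.8 -242.5] scene red 253 best [(0.53, 76)]
79 [ 559.5 -242.2] scene red 253 best [(0.32, 79)]
82 [ 558.1 -241.8] scene red 253 best [(0.16, 82)]
85 [ 556.7 -241.5] scene red 253 best [(0.05, 85)]
88 [ 555.3 -241.2] scene red 253 best [(0.0, 88)]
91 [ 553.9 -240.9] scene red 253 best [(0.0, 91)]
94 [ 552.6 -240.6] scene red 253 best [(0.0, 94)]
97 [ 551.2 -240.2] scene red 253 best [(0.0, 97)]
100 [ 549.8 -239.9] scene red 253 best [(0.0, 100)]
103 [ 548.4 -239.6] scene red 253 best [(0.0, 103)]
106 [ 547.1 -239.3] scene red 253 best [(0.0, 106)]
109 [ 545.7 -238.9] scene red 253 best [(0.0, 109)]
```

Call:
step_arm --moves '[[[0,0,0],[0,-0.006,0.002],1],[[0,0,0],[0,-0.012,0.004],1],[[0,0,0],[0,-0.018,0.006],1],[[0,0,0],[0,-0.024,0.008],1],[[0,0,0],[0,-0.03,0.01],1],[[0,0,0],[0,-0.03,0.01],1],[[0,0,0],[0,-0.03,0.01],1]]'

```text
clock: 10.8
eef_pos: [536.0, -237.1, 10.4]
tcp_rot: [-2.822, -0.002, 1.342]
contact_force: [0.1, -0.2, 1.0]
opening: 0.999
grasp_force: 0.0
```

```bash
python3 ang.py 7 70 100|grep -v '0\.0'
python3 - <<'E'
from h import *
s=telemetry.sense(); p=s['eef_pos']
go(p+np.array([.97*5,-.23*5,0]),76.8,18)
go(p+np.array([120,-60,200.]),76.8,0)
E
```

```text
[ 536.1 -237.2   10.3] [ 0.6 -0.5  0.1] 10.85
76 [ 560.8 -242.5] scene red 198 best [(0.13, 76)]
79 [ 559.5 -242.2] scene red 198 best [(0.25, 79)]
82 [ 558.1 -241.8] scene red 198 best [(0.42, 82)]
85 [ 556.7 -241.5] scene red 198 best [(0.55, 85)]
88 [ 555.3 -241.2] scene red 198 best [(0.46, 88)]
91 [ 553.9 -240.9] scene red 198 best [(0.28, 91)]
94 [ 552.6 -240.6] scene red 198 best [(0.14, 94)]
turn [-0.006, -0.002, 0.002] shift [-0.0, 0.024, -0.008] | at [536.1, -237.2, 10.3] t 10.85 open 1.001 F [0.6, -0.5, 0.1]
turn [-0.406, -0.002, 0.002] shift [-0.154, 0.306, -1.154] | at [536.1, -237.2, 10.3] t 10.85 open 1.001 F [0.6, -0.5, 0.1]
```

Call:
step_arm --moves '[[[0,0,0],[0,0.024,-0.008],1],[[0,0,0],[0,0.024,-0.008],1],[[0,0,0],[0,0.07,-0.15],1],[[0,0,0],[0,0.14,-0.4],1],[[0,0,0],[-0.2,0.14,-0.55],1],[[0,0,0],[-0.5,0.14,-0.6],1],[[0,0,0],[-0.8,0.14,-0.6],1],[[0,0,0],[-1,0.14,-0.6],1]]'

```text
clock: 11.65
eef_pos: [555.8, -437.1, 115.9]
tcp_rot: [-2.824, -0.001, 1.342]
contact_force: [0.3, -0.2, 0.2]
opening: 1.004
grasp_force: 0.0
```

Run:
```python
from h import *
t=save('top','t8'); s=save('scene','s8')
print(telemetry.sense()['eef_pos'],[ (round(d['conf'],2),np.round(d['xy']).tolist()) for d in imaging.mark_of('top','core')])
cv2.imwrite('pics/c8.png',np.hstack([cv2.resize(t[180:330,320:530],(560,400)),cv2.resize(s[255:355,150:250],(240,400)) if 0 else cv2.resize(s[265:345,160:240],(240,240))[:400] if 0 else cv2.copyMakeBorder(cv2.resize(s[265:345,160:240],(240,240)),0,160,0,0,cv2.BORDER_CONSTANT)]))
```

```text
[ 553.58852492 -441.4225667   115.1684267 ] [(0.96, [478.0, 250.0]), (0.58, [428.0, 316.0])]
```

View pics/c8.png

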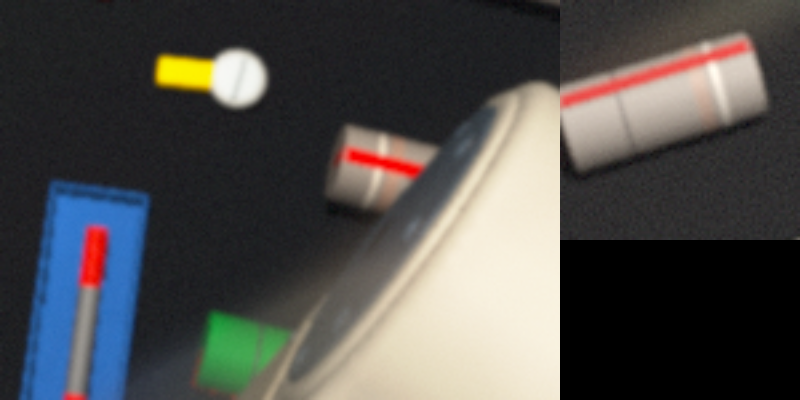

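The top view shows the marker lying in the tray (345,300) and the stripe near the top of the core; the scene view shows the core free. Fit now.

```bash
cat > fitc.py <<'E'
from h import *
def run(t,s,x0,bs=(150,262,245,340),bt=None):
    m={'scene':near(cv2.morphologyEx(bright(s,70),cv2.MORPH_CLOSE,np.ones((5,5))),bs)}
    f=[fit(m,x0,27,27,120)]
    if bt: 
        m['top']=near(cv2.morphologyEx(bright(t,70),cv2.MORPH_CLOSE,np.ones((5,5))),bt); f+=[fit({'top':m['top']},x0,27,27,120),fit(m,x0,27,27,120)]
    for q,e in f:
        print(q,e); c=(q[0],q[1],q[2]/100)
        stripe('scene',s,bs,*c,rng=range(60,121,3)); stripe('top',t,bt or (440,225,480,262),*c,rng=range(60,121,3))
E
python3 - <<'E'
from fitc import *
run(cv2.imread('pics/t8.png'),cv2.imread('pics/s8.png'),[556,-241,134])
E
```

```text
[555.9, -240.53, 134.81] 0.291
scene red 254 best [(0.73, 87), (0.7, 84), (0.67, 81), (0.57, 90)]
top red 210 best [(0.43, 87), (0.38, 90), (0.38, 84), (0.32, 81)]
```

Call:
step_arm --moves '[[[-0.1,0,0],[-0.1,-0.2,-0.1],1],[[-0.25,0,0],[-0.3,-0.5,-0.2],1],[[-0.4,0,0],[-0.4,-0.8,-0.3],1],[[-0.4,0,0],[-0.4,-0.9,-0.3],1],[[-0.4,0,0],[-0.4,-0.9,-0.3],1]]'

```text
clock: 12.3
eef_pos: [386.3, -478.7, 231.9]
tcp_rot: [-3.139, 0.0, 1.339]
contact_force: [-0.2, 0.1, -0.8]
opening: 0.997
grasp_force: 0.0
```

Run:
```python
from fitc import *
t=save('top','t9'); s=save('scene','s9'); print(telemetry.sense()['eef_pos'],telemetry.sense()['tcp_rot'])
run(t,s,[556,-241,134],bt=(440,218,520,275))
```

```text
[ 389.191428   -478.56365413  229.8861091 ] [-3.13839722e+00 -8.04448708e-04  1.34039998e+00]
[555.89, -240.47, 134.47] 0.283
scene red 256 best [(0.72, 87), (0.71, 84), (0.68, 81), (0.58, 90)]
top red 370 best [(0.79, 87), (0.78, 90), (0.69, 84), (0.61, 93)]
[555.94, -242.9, 134.49] 0.235
scene red 256 best [(0.73, 87), (0.7, 84), (0.67, 81), (0.64, 90)]
top red 370 best [(0.79, 90), (0.77, 87), (0.69, 93), (0.62, 84)]
[555.45, -240.93, 133.4] 0.519
scene red 256 best [(0.71, 84), (0.68, 87), (0.68, 81), (0.61, 78)]
top red 370 best [(0.79, 87), (0.74, 84), (0.73, 90), (0.58, 93)]
```

Run:
```python
from h import *
go([554.4,-241.4,120],76.9)
```

```text
turn [-0.004, -0.001, -0.002] shift [1.343, 0.535, 0.549] | at [389.2, -478.6, 229.9] t 12.4 open 0.999 F [0.2, -0.1, 0.8]
```

Call:
step_arm --moves '[[[0,0,0],[0.2,0.1,0.1],1],[[0,0,0],[0.4,0.2,0.2],1],[[0,0,0],[0.6,0.3,0.3],1],[[0,0,0],[0.8,0.4,0.4],1],[[0,0,0],[1,0.5,0.5],1],[[0,0,0],[1,0.53,0.5],1]]'

```text
clock: 13.0
eef_pos: [539.8, -300.8, 123.6]
tcp_rot: [-3.131, -0.005, 1.347]
contact_force: [-0.3, -0.8, 0.1]
opening: 1.001
grasp_force: 0.0
```

Run:
```python
from h import *
go([554.4,-241.4,100],76.9)
```

```text
turn [-0.014, -0.007, 0.007] shift [0.305, 0.006, 0.119] | at [539.8, -300.8, 123.6] t 13.0 open 1.001 F [-0.3, -0.8, 0.1]
```

Call:
step_arm --moves '[[[0,0,0],[0.15,0.006,0.05],1],[[0,0,0],[0.3,0.006,0.1],1],[[0,0,0],[0.305,0.006,0.119],1],[[0,0,0],[0.305,0.006,0.119],1]]'

```text
clock: 13.4
eef_pos: [553.0, -247.1, 103.0]
tcp_rot: [-3.134, -0.002, 1.345]
contact_force: [-0.7, 0.3, -0.3]
opening: 0.997
grasp_force: 0.0
```

Run:
```python
from h import *
go([554.4,-241.4,6],76.9); print(telemetry.sense()['tcp_rot'])
```

```text
turn [-0.009, -0.003, 0.003] shift [0.028, 0.004, 0.485] | at [553.0, -247.1, 103.0] t 13.4 open 0.997 F [-0.7, 0.3, -0.3]
[-3.13434959e+00 -2.08307272e-03  1.34453739e+00]
```

Call:
step_arm --moves '[[[0,0,0],[0,0,0.15],1],[[0,0,0],[0,0,0.35],1],[[0,0,0],[0,0,0.45],1],[[0,0,0],[0,0,0.485],1],[[0,0,0],[0,0,0.485],1],[[0,0,0],[0,0,0.485],1]]'

```text
clock: 14.0
eef_pos: [553.1, -249.1, 8.5]
tcp_rot: [-3.138, -0.001, 1.341]
contact_force: [-0.3, 0.4, 0.2]
opening: 1.002
grasp_force: 0.0
```

Run:
```python
from h import *
go([554.4,-241.4,6],76.9); print(telemetry.sense()['tcp_rot'])
s=save('scene','s10'); stripe('scene',s,(150,262,245,340),555.8,-241.5,1.342,rng=range(70,115,3))
```

```text
turn [-0.004, -0.002, -0.001] shift [0.039, -0.002, 0.013] | at [553.1, -249.1, 8.5] t 14.0 open 1.002 F [-0.3, 0.4, 0.2]
[-3.13813240e+00 -1.31481208e-03  1.34131562e+00]
scene red 186 best [(0.52, 85), (0.5, 82), (0.49, 88), (0.45, 79)]
```

Call:
step_arm --moves '[[[0,0,0],[0.039,0,0.01],0.7],[[0,0,0],[0.039,0,0.01],0.5],[[0,0,0],[0.039,0,0.01],0.4],[[0,0,0],[0.039,0,0.01],0.35],[[0,0,0],[0.039,0,0.01],0.3],[[0,0,0],[0.039,0,0.01],0.25],[[0,0,0],[0.039,0,0.01],0.2],[[0,0,0],[0.039,0,0.01],0.1]]' --squeeze 40

```text
clock: 14.85
eef_pos: [554.1, -240.9, 5.9]
tcp_rot: [-3.137, -0.002, 1.342]
contact_force: [-1.1, 1.3, 4.8]
opening: 0.619
grasp_force: 41.2
```

Run:
```python
from h import *
go([554.4,-241.4,6],76.9); print(telemetry.sense()['grasp_force'])
s=save('scene','s11')
for e in ((555.8,-241.7),(554.4,-241.4)): stripe('scene',s,(150,262,245,340),*e,1.342,rng=range(70,115,3))
```

```text
turn [-0.006, -0.002, -0.001] shift [-0.002, 0.002, -0.001] | at [554.1, -240.9, 5.9] t 14.85 open 0.619 F [-1.1, 1.3, 4.8]
41.17919683456421
scene red 179 best [(0.56, 97), (0.56, 94), (0.5, 100), (0.5, 91)]
scene red 179 best [(0.54, 94), (0.53, 91), (0.51, 88), (0.48, 97)]
```

Call:
step_arm --moves '[[[0,0,0],[0,0,-0.05],0.1],[[0,0,0],[0,0,-0.2],0.1],[[0,0,0],[0,0,-0.4],0.1],[[0,0,0],[0,0,-0.6],0.1],[[0,0,0],[0,0,-0.6],0.1]]'

```text
clock: 15.4
eef_pos: [557.2, -242.4, 130.7]
tcp_rot: [3.139, -0.0, 1.342]
contact_force: [0.6, -1.1, -6.1]
opening: 0.616
grasp_force: 45.4
```

Run:
```python
from h import *
ims={'top':cv2.imread('pics/t9.png'),'scene':cv2.imread('pics/s9.png')}
ms={'top':(150,205,204,236),'scene':(398,172,440,205)}
def cost(p,cams):
    x,y,a=p[0],p[1],p[2]/100; u=np.array([np.cos(a),np.sin(a),0]);w=np.array([u[1],-u[0],0]);c=np.array([x,y,52.]);k=np.array([0,0,1.]);e=0
    for cam in cams:
        b=ms[cam];m=np.zeros((480,640),np.uint8);q=reds(ims[cam],b,1.6);m[q[:,1],q[:,0]]=1
        M=cv2.resize(m,(2560,1920),interpolation=cv2.INTER_NEAREST); K=np.zeros_like(M)
        polys=[[c+27*k+s*40*u+t*5*w for s,t in((1,1),(1,-1),(-1,-1),(-1,1))]]
        o=np.array(CAL[cam]['cam_to_world'])[:3,3]
        for sg in (1,-1):
            if (o-(c+sg*40*u))@(sg*u)>0: polys.append([c+sg*40*u+h*k+t*5*w for h,t in((27,5/5),(27,-1),(0,-1),(0,1))])
        for P in polys: cv2.fillConvexPoly(K,np.round((proj(cam,P)*4+1.5)*16).astype(np.int32),1,shift=4)
        e+=(K!=M).sum()/M.sum()
    return e
for cams in (['top'],['scene'],['top','scene']):
    x0=[586,319,147.]
    q=minimize(cost,x0,args=(cams,),method='Nelder-Mead',options=dict(initial_simplex=[x0]+[np.array(x0)+d for d in np.eye(3)*5],maxiter=150,xatol=.1,fatol=1e-4)); print(cams,q.x.round(1),round(q.fun,2))
s=telemetry.sense(); print(s['eef_pos'],s['grasp_force'],s['contact_force'],s['qpos'].round(2))
```

```text
['top'] [586.6 321.7 148.5] 0.25
['scene'] [587.2 323.4 148.4] 0.26
['top', 'scene'] [586.8 323.  148.5] 0.51
[ 557.22712252 -242.41848676  130.74434661] 45.40054500102997 [ 0.61073348 -1.08309546 -6.12250639] [-0.41  0.43  1.76  0.    0.95 -0.18]
```

Run:
```python
from h import *
go([577,208,125],84.9)
```

```text
turn [0.004, 0.0, -0.179] shift [2.216, -0.415, 0.028] | at [557.2, -242.4, 130.7] t 15.4 open 0.616 F [0.6, -1.1, -6.1]
```

Call:
step_arm --moves '[[[0,0,0],[0.1,0,0],0.1],[[0,0,0],[0.25,0.02,0],0.1],[[0,0,0],[0.45,0.05,0],0.1],[[0,0,0],[0.65,0.08,0],0.1],[[0,0,0],[0.85,0.1,0],0.1],[[0,0,0],[1,0.12,0],0.1]]'

```text
clock: 16.0
eef_pos: [622.2, -49.4, 123.7]
tcp_rot: [-3.133, -0.002, 1.342]
contact_force: [0.8, -0.1, -6.0]
opening: 0.617
grasp_force: 45.2
```

Call:
step_arm --moves '[[[0,0,-0.05],[0.2,0.03,0],0.1],[[0,0,-0.1],[0.4,0.06,0],0.1],[[0,0,-0.15],[0.6,0.1,0],0.1],[[0,0,-0.178],[0.8,0.13,0],0.1],[[0,0,-0.178],[0.9,0.15,0],0.1],[[0,0,-0.178],[0.9,0.15,0],0.1]]'

```text
clock: 16.6
eef_pos: [693.1, 119.4, 123.8]
tcp_rot: [-3.135, -0.002, 1.484]
contact_force: [0.8, -0.1, -6.8]
opening: 0.623
grasp_force: 45.2
```

Run:
```python
from h import *
go([577,208,110],84.9);print(telemetry.sense()['grasp_force'])
```

```text
turn [-0.009, -0.003, 0.003] shift [0.391, -0.616, 0.074] | at [693.1, 119.4, 123.8] t 16.6 open 0.623 F [0.8, -0.1, -6.8]
45.18474519252777
```

Call:
step_arm --moves '[[[0,0,0],[0.1,-0.12,0],0.1],[[0,0,0],[0.2,-0.3,0],0.1],[[0,0,0],[0.3,-0.5,0],0.1],[[0,0,0],[0.36,-0.58,0.05],0.1],[[-0.009,-0.003,0.003],[0.391,-0.616,0.074],0.1],[[-0.009,-0.003,0.003],[0.391,-0.616,0.074],0.1],[[-0.009,-0.003,0.003],[0.391,-0.616,0.074],0.1],[[-0.009,-0.003,0.003],[0.391,-0.616,0.074],0.1]]'

```text
clock: 17.4
eef_pos: [579.0, 204.9, 112.0]
tcp_rot: [3.138, -0.0, 1.478]
contact_force: [0.7, -0.5, -6.6]
opening: 0.616
grasp_force: 45.4
```

Run:
```python
from h import *
go([577,208,45],84.9)
s=save('scene','s12'); t=save('top','t12')
cv2.imwrite('pics/c12.png',cv2.resize(s[145:275,290:460],(785,600)))
x,y=telemetry.sense()['eef_pos'][:2]
z=telemetry.sense()['eef_pos'][2]+21
for dz in(-2,0,2): stripe('scene',s,(290,150,400,260),x,y,np.radians(84.9),z=z+dz,rng=range(70,115,3))
```

```text
turn [0.004, -0.0, -0.005] shift [0.015, -0.012, 0.335] | at [579.0, 204.9, 112.0] t 17.4 open 0.616 F [0.7, -0.5, -6.6]
scene red 123 best [(0.41, 100), (0.39, 103), (0.39, 97), (0.34, 106)]
scene red 123 best [(0.39, 94), (0.37, 97), (0.36, 91), (0.33, 100)]
scene red 123 best [(0.38, 91), (0.37, 88), (0.34, 85), (0.33, 94)]
```

View pics/c12.png

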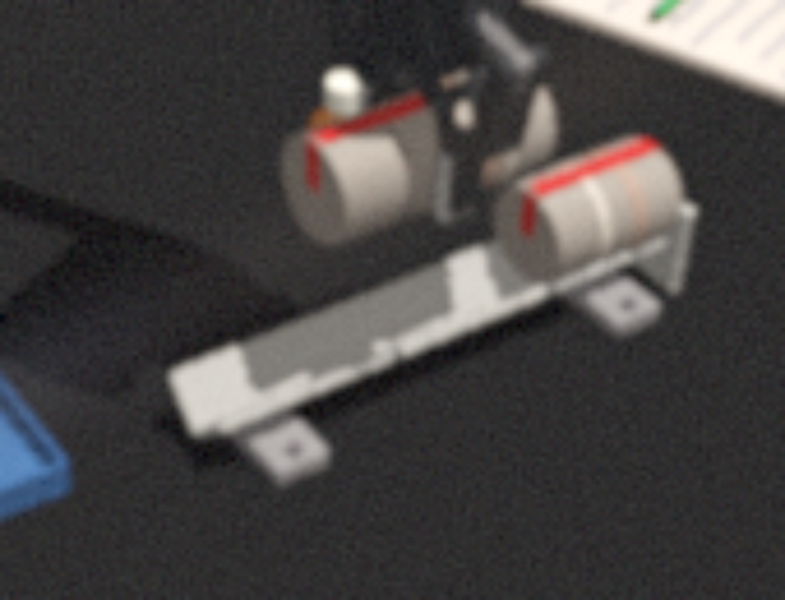

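The crop shows the core above the rail with its stripe up like the rail piece's, end-face lines at (313,165) and (528,213) both vertical, with the dropper well behind at (340,95).

Call:
step_arm --moves '[[[0,0,0],[0.01,-0.012,0.1],0.1],[[0,0,0],[0.01,-0.012,0.2],0.1],[[0,0,-0.005],[0.01,-0.012,0.3],0.1],[[0,0,-0.005],[0.01,-0.012,0.35],0.1],[[0,0,-0.005],[0.01,-0.012,0.37],0.1],[[0,0,-0.005],[0.01,-0.012,0.38],0.1],[[0,0,-0.005],[0.01,-0.012,0.38],0.1],[[0,0,-0.005],[0.01,-0.012,0.38],0.1]]'

```text
clock: 18.3
eef_pos: [576.2, 208.0, 36.7]
tcp_rot: [3.138, -0.001, 1.483]
contact_force: [-0.0, 0.2, -6.7]
opening: 0.62
grasp_force: 45.2
```

Run:
```python
from h import *
go([578.1,222.5,33],84.9)
```

```text
turn [0.005, -0.001, 0.002] shift [0.073, 0.003, 0.018] | at [576.2, 208.0, 36.7] t 18.3 open 0.62 F [-0.0, 0.2, -6.7]
```

Call:
step_arm --moves '[[[0,0,0],[0,0,0.01],0.1],[[0,0,0],[0,0.003,0.02],0.1],[[0,0,0],[0.02,0.003,0.02],0.1],[[0,0,0],[0.04,0.003,0.02],0.1],[[0,0,0],[0.05,0.003,0.02],0.1],[[0,0,0],[0.055,0.003,0.02],0.1],[[0,0,0],[0.055,0.003,0.02],0.1]]'

```text
clock: 19.0
eef_pos: [577.7, 219.1, 32.1]
tcp_rot: [3.138, -0.001, 1.483]
contact_force: [3.9, -0.7, -3.9]
opening: 0.62
grasp_force: 45.6
```

Call:
step_arm --moves '[[[0,0,0],[0.005,0,0],0.1],[[0,0,0],[0.01,0,0],0.1],[[0,0,0],[0.01,0,0],0.1]]'

```text
clock: 19.3
eef_pos: [577.8, 220.7, 32.1]
tcp_rot: [3.138, -0.0, 1.483]
contact_force: [4.1, -2.4, -2.5]
opening: 0.614
grasp_force: 45.6
```

Call:
step_arm --moves '[[[0,0,0],[0,0.004,0],0.1],[[0,0,0],[0,0.006,0],0.1],[[0,0,0],[0,0.006,0],0.1]]'

```text
clock: 19.6
eef_pos: [578.2, 220.7, 31.7]
tcp_rot: [3.14, 0.0, 1.483]
contact_force: [1.8, 0.3, -3.2]
opening: 0.621
grasp_force: 45.8
```

Call:
step_arm --moves '[[[0,0,0],[0.005,0,0],0.1],[[0,0,0],[0.01,0,0],0.1],[[0,0,0],[0.01,0,0],0.1]]'

```text
clock: 19.9
eef_pos: [578.4, 221.9, 31.6]
tcp_rot: [3.14, 0.001, 1.483]
contact_force: [1.1, -5.4, -2.7]
opening: 0.62
grasp_force: 45.7
```

Call:
step_arm --moves '[[[0,0,0],[0.004,0.001,0],0.1],[[0,0,0],[0.004,0.001,0],0.1]]'

```text
clock: 20.1
eef_pos: [578.4, 221.9, 31.6]
tcp_rot: [3.14, 0.002, 1.484]
contact_force: [1.9, -9.9, -1.3]
opening: 0.623
grasp_force: 46.0
```

Run:
```python
from h import *
s=save('scene','s13'); print(telemetry.sense()['eef_pos'],telemetry.sense()['contact_force'])
cv2.imwrite('pics/c13.png',cv2.resize(s[155:265,320:460],(763,600),interpolation=cv2.INTER_CUBIC))
```

```text
[578.40613804 221.87995518  31.58004127] [ 1.50394096 -9.13855119 -1.0226405 ]
```

View pics/c13.png

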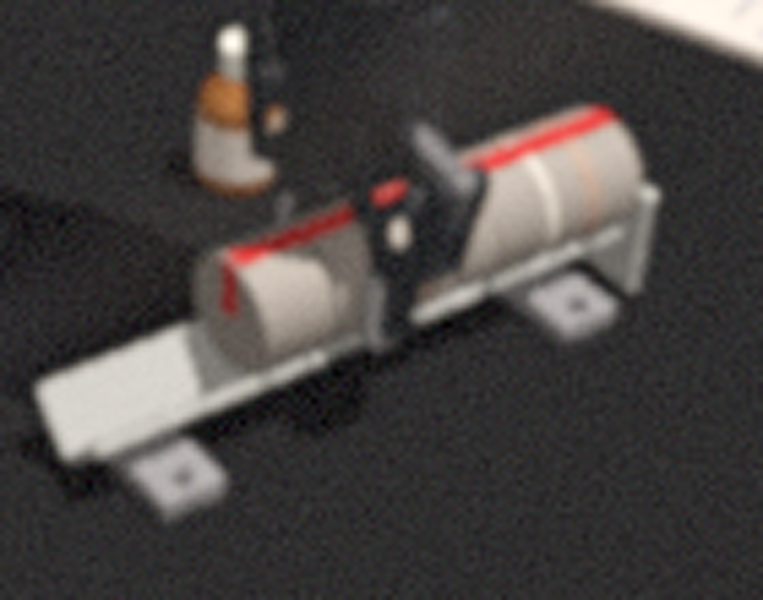

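Stripe is continuous with the rail piece's (crop (235,255) to (600,115)), and the push force rises without travel, so the core is butted. Seat it and release.

Call:
step_arm --moves '[[[0,0,0],[-0.002,0.001,0.003],0.1],[[0,0,0],[-0.002,0.001,0.005],0.1],[[0,0,0],[-0.002,0.001,0.005],0.1]]'

```text
clock: 20.45
eef_pos: [578.7, 221.8, 31.2]
tcp_rot: [3.14, 0.002, 1.483]
contact_force: [-0.8, -7.7, 4.9]
opening: 0.621
grasp_force: 46.7
```

Call:
step_arm --moves '[[[0,0,0],[0,0,0],0.28],[[0,0,0],[0,0,0],0.34],[[0,0,0],[0,0,0],0.45],[[0,0,0],[0,0,0],0.6],[[0,0,0],[0,0,0],0.8],[[0,0,0],[0,0,0],0.8]]' --squeeze 20

```text
clock: 21.05
eef_pos: [579.1, 223.0, 30.8]
tcp_rot: [3.139, -0.0, 1.483]
contact_force: [0.2, -0.3, -0.0]
opening: 0.898
grasp_force: 0.0
```

Call:
step_arm --moves '[[[0,0,0],[0,0,-0.1],0.8],[[0,0,0],[0,0,-0.25],0.8],[[0,0,0],[0,0,-0.5],0.8],[[0,0,0],[-0.2,0,-0.7],0.8],[[0,0,0],[-0.5,0,-0.7],0.8],[[0,0,0],[-0.8,0,-0.7],0.8],[[0,0,0],[-1,0,-0.7],0.8],[[0,0,0],[-1,0,-0.7],0.8]]'

```text
clock: 21.85
eef_pos: [560.4, 20.0, 171.1]
tcp_rot: [3.139, 0.001, 1.481]
contact_force: [-0.1, -0.0, 0.2]
opening: 0.901
grasp_force: 0.0
```

Call:
step_arm --moves '[[[0,0,0],[-0.25,-0.2,0],0.8],[[0,0,0],[-0.5,-0.4,0],0.8],[[0,0,0],[-0.7,-0.4,0],0.8],[[0,0,0],[-0.9,-0.4,0],0.8],[[0,0,0],[-0.9,-0.4,0],0.8]]'

```text
clock: 22.35
eef_pos: [465.0, -152.5, 171.0]
tcp_rot: [3.138, 0.001, 1.479]
contact_force: [0.0, -0.3, -0.3]
opening: 0.899
grasp_force: 0.0
```

Run:
```python
from h import *
s=save('scene','s14'); t=save('top','t14'); print(telemetry.sense()['eef_pos'],telemetry.sense()['clock'])
a=cv2.resize(t[195:260,145:315],(785,300),interpolation=cv2.INTER_CUBIC); b=cv2.resize(s[155:265,290:460],(463,300),interpolation=cv2.INTER_CUBIC); c=cv2.resize(t[190:360,300:480],(322,300))
cv2.imwrite('pics/c14.png',np.vstack([a,np.hstack([b,c])]))
stripe('top',t,(200,205,310,256),578.2,222.5,np.radians(84.9),z=52,rng=range(75,106,3))
stripe('scene',s,(335,170,402,240),578.2,222.5,np.radians(84.9),z=52,rng=range(75,106,3))
```

```text
[ 465.779267   -149.41358454  170.7613834 ] 22.45
top red 409 best [(0.83, 93), (0.8, 90), (0.67, 96), (0.64, 87)]
scene red 173 best [(0.59, 93), (0.58, 90), (0.54, 87), (0.53, 96)]
```

View pics/c14.png

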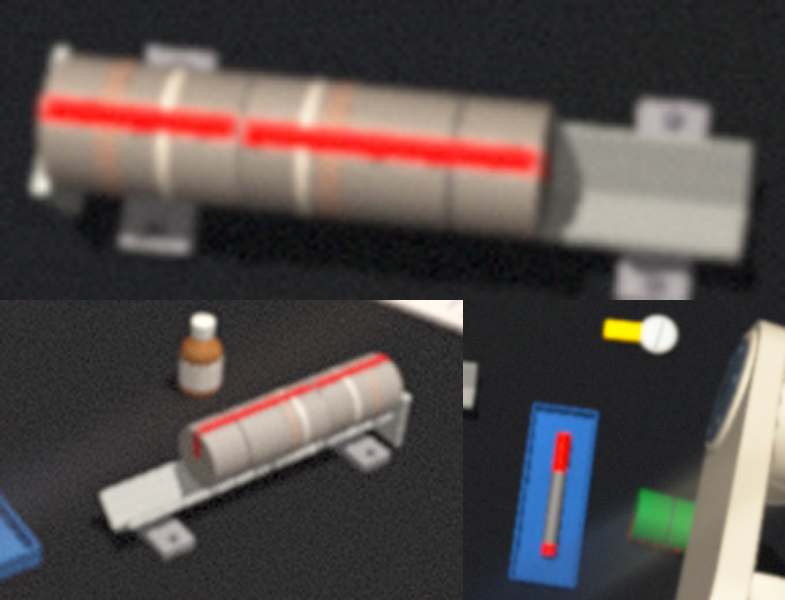

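The core lies against the rail piece with the stripe continuous and facing up (joint at (240,128)). The marker is in the tray, and the dropper and loupe are undisturbed.

```bash
python3 -c "
from rig import r; print(r.sign_off())"
```

```text
the job is handed in; nothing more can be done
None
```

I handed the job in at about 22.5 s: the marker is in the tray, and the core was rolled line-up before lifting and now lies in the rail, line up within a few degrees, butted against the existing piece.

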